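Pair an electronic shelf label and hold it home behind the shelf lip

TASK

First press the red pairing button on the small white box fully down and let it come up again. Then take the green electronic shelf label from the charging cradle, push it upright down behind the lip of the yellow-mouthed dock on the front edge of the bench shelf until its spring contact is fully down, and finish still holding it pressed home, because the spring pushes it back up if you let go. Leave the other labels, the bottles, boxes, bin and tube rack where they are.

Things in the scene. Friction and masses are not known exactly. Their poses are not given: they have to be found in the camera images.
- tag_center (a point): centre (half-way up) of the green label, an upright plastic plate 60 mm wide (y), 10 mm thick (x) and 68 mm high (z), 60 g; 34 mm above its foot. The lowest 4 mm taper to 56 x 7 mm. The top 22 mm are a grip tab 44 mm wide, 10 mm thick: pinch it there from above, across the thickness, as the lowest 26 mm go down into the dock. It stands loosely in one of the three cradle slots
- cradle: fixed grey charging cradle, 56 mm (x) by 236 mm (y) by 20 mm high, origin at the centre of its underside; three slots in a row along its y at -74, 0 and +74 mm, each 15 mm (x) by 66 mm (y), 14 mm deep (floor 6 mm up). A label in it stands 54 mm proud. It holds the green, blue and white labels in any order, all facing its -x side
- dock: fixed dark label dock with a yellow flared mouth on the front (-x) edge of the bench shelf, 28 mm (x) by 90 mm (y) by 50 mm high, origin at the centre of its underside, 40 mm above the bench; z up, y along the shelf edge. Its slot, open at the top and centred on the origin, is 14 mm wide (x) and 66 mm long (y). With the label fully home the label's centre is 58 mm above this origin
- dock_mouth (a point): centre of the dock's mouth, at the height of its rim, 50 mm above the dock's origin and level with the shelf board behind it; the mouth is 24 by 76 mm at the rim and narrows to the slot within 8 mm. The contact bar's top lies 20 mm below this point at rest, 26 mm fully down: the label's top is then 42 mm above the rim. Nothing stands on the shelf within 70 mm behind the slot
- contact (a joint): travel of the dock's spring contact bar, 0 at rest to 0.006 m fully down (hard stop). It takes about 3 N to start and 9 N to go fully down, and springs back when let go; a label's own weight does not move it
- pair_top (a point): centre of the top face of the red push button, 32 mm across, on top of the small fixed white pairing box (80 mm x, 100 mm y, 40 mm high); the button's top is 58 mm above the origin of the box, about 58 mm above the bench, at rest, pressed straight down
- pair (a joint): travel of the red push button, 0 at rest to 0.006 m fully down (5 N), springs back
- tag_blue_center (a point): centre of the blue label, same shape as the green one, in the cradle; leave it
- tag_white_center (a point): centre of the white label, same shape as the green one, in the cradle; leave it
- shelf: fixed low wooden bench shelf, 200 mm (x) by 460 mm (y), board top 90 mm high, origin at the centre of its underside, front to -x. Two white labels are already fitted in grey docks at its front edge at y = -190 and +190 mm (fixed, tops 132 mm high)
- bottle: amber bottle, 52 mm across, 100 mm high, on the shelf board; origin under its centre; leave it
- jar: clear jar with red cap, 60 mm across, 75 mm high, on the shelf board; origin under its centre; leave it
- tip_box: blue and white pipette tip box, 75 by 115 by 57 mm high, on the shelf board; origin under its centre; leave it
- sharps_bin: red waste bin with a yellow cap, 116 mm across, 100 mm high, on the bench to the right; origin under its centre; leave it
- tube_rack: orange rack with capped tubes, 70 by 160 by 66 mm high, on the bench to the left; origin under its centre; leave it
- tag: the green label as a whole, origin at the centre of its foot (34 mm below its centre)
There are look-alikes about, which are no part of the job. Of the things that look like the tag, the middle-sized one is meant.

How it is judged:
On the way, in this order (a step that is already met when the one before it is completed fails the run):
1. the red pairing button is pressed fully down (value of joint pair above 0.005 m), for 0.02 s.
2. the button has come up again (value of joint pair below 0.001 m), for 0.1 s.
3. the green label is lifted clear out of the cradle by the gripper (z of tag_center in the frame of cradle above 0.065 m and contact force between the fingers and tag above 1 N), for 0.1 s.
At the end, for the whole second after the job is handed in: The green label stands upright (within 7 degrees) in the slot of the dock, its contact bar pushed at least 4.5 of its 6 mm down, the gripper still on the label (over 2 N), the label at rest, and the pairing button up (value of joint contact above 0.0045 m and contact force between the fingers and tag above 2 N and z of tag_center in the frame of dock between 0.055 and 0.0605 m and x of tag_center in the frame of dock between -0.005 and 0.005 m and y of tag_center in the frame of dock between -0.008 and 0.008 m and angle between tag_center's own z axis and vertical below 0.12 rad and linear speed of tag below 0.02 m/s and value of joint pair below 0.001 m); the arm keeps its last pose, push and grip.
It fails at once if the blue or the white label is moved by more than 20 mm (distance of any of tag_blue_center, tag_white_center from where it was at the start of the episode above 0.02 m).
It fails at once if the bottle, jar, tip box, bin or tube rack is moved by more than 20 mm (distance of any of bottle, jar, tip_box, sharps_bin, tube_rack from where it was at the start of the episode above 0.02 m).
It also fails if it takes over 51 s, if anything falls off the work surface, if the arm or the gripper's body presses on something with over 40 N, if the wrist force passes 120 N, or if a joint passes its speed limit or range.

ROBOT

A 7-joint arm with a two-finger parallel gripper is mounted at the origin on the work surface. World frame = base frame: x ahead of the robot, y to its left, z up, the work surface at z = 0. Lengths are in m, angles in rad, forces in N, time in s.
With the tool pointing down it reaches from about 0.35 to 0.9 m from the base axis. Payload 7.2 kg.
Tool frame: the origin (TCP) lies midway between the tips of the shut fingers; the grasp point (between the pads) lies hold_point_z behind it (hold_point_z is the distance from the TCP to the grasp point, in m); y points along the fingers, z is the direction in which the jaws open and shut, and the axes are right-handed (so a half turn about y gives the same grasp; the last joint's range is limited). The gripper opens to 88 mm and grips with 3 to 60 N. Pads are 20 mm wide; open, the fingers measure 115 mm over their backs; the gripper's body (75 mm by 178 mm) begins 61 mm behind the grasp point.
Start: joints at [1.05, 0.411, -0.013, 1.596, 0.006, 1.134, -0.082], TCP at [0.273, -0.562, 0.223] pointing down, gripper open.
Joint ranges: [-2.95, 2.95], [-0.29, 1.99], [-1.47, 1.44], [0.14, 2.54], [-1.03, 4.17], [0.13, 1.85], [-2.86, 2.86]. Speed limits (rad/s): [2.39, 2.39, 3.01, 3.01, 3.14, 3.14, 3.14].

INTERFACE

Orientations are given as a rotation vector (axis times angle).
In Python, from bench import get_state, get_image, camera_model, close_job, hold_point_z gives the robot as it stands. The module is installed in compiled form; this text tells all that it offers.
- The arm moves only by the shell command python3 -m handwheel 'ROWS'. ROWS is JSON, a list of rows, each a list of 3 entries, a list of its own where there are three numbers: the shift along the tool's x, y, z in m, then the turn about the tool's y in units of 6 degrees (1.0 is 6 degrees), then the finger opening in m, from 0 to 0.0878. A call has 1 to 8 rows; each row is the pose to reach, as a shift and turn from the pose commanded when the call began, along the tool's axes at that moment; what a row does not reach only later rows make up. A row lasts 1/10 s, in which the tool goes at most 50 mm and 8.59 degrees, less where a joint would pass 70% of its speed; a pose out of reach is approached as far as the arm can. A call with a gripper value outside its range is refused whole. The fingers move at their own pace and stop on an object; the grip force is fixed at half the most. Time passes only in rows, so rows that repeat a pose let the fingers close. It gives the time, the measured TCP pose, the force and the opening at its end, in the units of the state.
- get_state(): the state, without advancing time (a new reading comes with each control period).
- get_image(name): name is "side" or "top" or "wrist"; returns the picture (420x560x3 uint8, blue, green, red); there is no depth.
- camera_model(name): a dict with "fx", "fy", "cx", "cy" (pixels), "R" (3x3) and "t" (3): a world point X has camera coordinates R X + t. Camera axes: x right, y down, z forward; pixel columns grow to the right and rows downward; lengths in m; the calibration is good to about 2 mm. A picture is of the moment at which its call begins: read the wrist's pose just before it. camera_model takes no time and is no camera call; for the wrist camera it gives the pose at the moment of the call.
- close_job(): hands the job in, once; it reports no verdict.
The state is a dict: "t": time; "qpos": joint angles; "dq": joint speeds; "tau": joint torques, N m; "ee_pos": TCP position; "tcp_rot": TCP orientation; "force": force on the tool from outside, world axes, zero at the start; "moment": the same for the moment, N m; "grip_width": opening from 0.0 (shut) to 1.0 (fully open).
Only numpy, scipy, OpenCV 4.12 (cv2) and the standard library are available. Lean on these libraries where they do the work, as an engineer would, in place of code of your own. Each camera call takes 0.05 s, during which the arm holds its last target.

## Working session

There is one attempt and no reset: what is moved stays moved. The work goes in short steps, Python scripts to look and compute and a shell command to move; the robot and the scene stay as the last step left them, time stands still between calls to the robot, and variables do not carry over. Pictures are saved under pics/ and viewed, and the job is handed in when it is done.

```bash
mkdir -p pics; python3 - <<'E'
from bench import *
import cv2
s=get_state(); print(s, hold_point_z if not callable(hold_point_z) else hold_point_z())
for n in("top","side","wrist"):
    m=camera_model(n); print(n,m)
    cv2.imwrite(f"pics/{n}0.png",get_image(n))
E
```

```text
{'t': 0.0, 'qpos': array([ 1.04980038,  0.41187693, -0.01274036,  1.59703618,  0.00560565,
        1.13428543, -0.08221007]), 'dq': array([-0.00084008,  0.00093794,  0.00016077,  0.00057475,  0.00075018,
       -0.00134659,  0.00154108]), 'tau': array([ 3.01351711e-04, -5.87954950e+01,  6.42265342e-01, -2.91077310e+01,
       -5.37112006e-02,  1.84169674e-02,  1.21654130e-04]), 'ee_pos': array([ 0.27318319, -0.56157959,  0.22182646]), 'tcp_rot': array([-0.45433482,  1.97172614, -1.96868714]), 'force': array([-0.3024089 , -0.65127576, -0.38285922]), 'moment': array([-0.04032384,  0.02625077,  0.06413498]), 'grip_width': 0.9974083773218989} 0.0187
top {'fx': 417.79130402605944, 'fy': 417.79130402605944, 'cx': 279.7431450590801, 'cy': 211.0826120902018, 'R': array([[-0.00295745, -0.99994796, -0.00976354],
       [-0.9887881 ,  0.00438184, -0.14926115],
       [ 0.14929616,  0.00921264, -0.98874961]]), 't': array([-0.00671634,  0.58129565,  1.27436993])}
side {'fx': 435.0934485444373, 'fy': 435.0934485444373, 'cx': 274.22680726000624, 'cy': 204.15511249044974, 'R': array([[ 0.72001723, -0.69379171,  0.01510787],
       [-0.42685605, -0.45994632, -0.77861627],
       [ 0.54714632,  0.55416824, -0.62731847]]), 't': array([-0.42777706,  0.29687935,  0.98217861])}
wrist {'fx': 324.8348292364169, 'fy': 324.8348292364169, 'cx': 282.6594302143313, 'cy': 205.01950353503304, 'R': array([[ 0.43670331, -0.89960457, -0.00135261],
       [-0.86508862, -0.42035946,  0.27371447],
       [-0.24680337, -0.11836189, -0.96181004]]), 't': array([-0.62358257, -0.03300905,  0.38947297])}
```

View pics/top0.png

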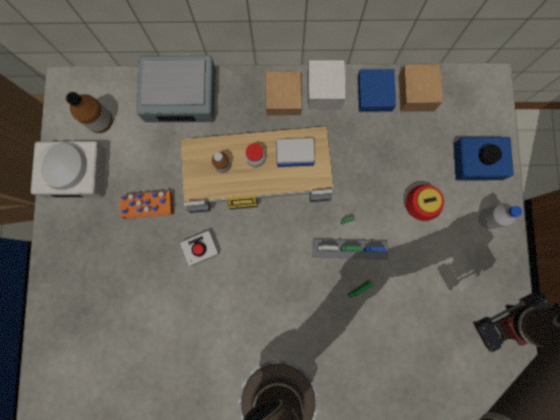

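View pics/side0.png

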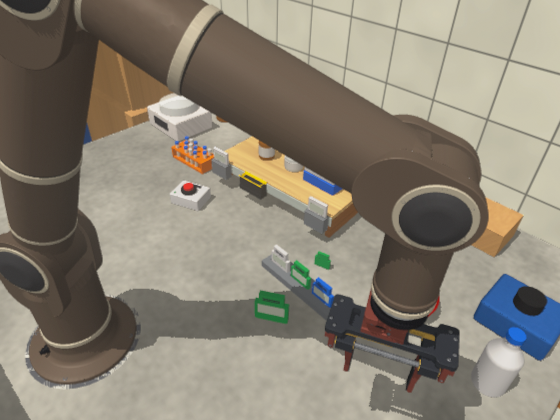

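View pics/wrist0.png

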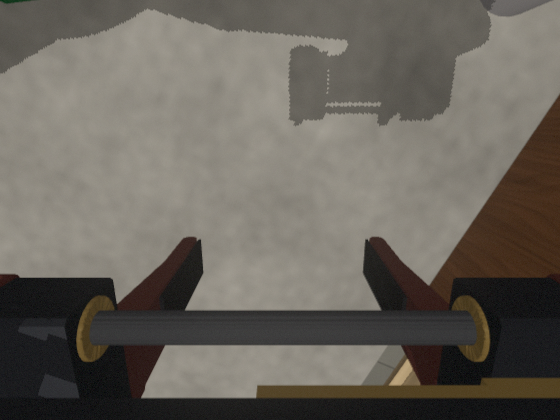

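The top view shows the red button at (198,249), the yellow dock at (243,203) and the cradle labels at (328/352/375, 248). The middle one of the three is green. The look-alikes stand at (361,289), large, and (348,218), small.

```bash
cat > h.py <<'E'
import numpy as np, cv2
from scipy.spatial.transform import Rotation as Ro
def ray(m,u,v,z):
    R=np.array(m["R"]);t=np.array(m["t"]);C=-R.T@t
    d=R.T@np.array([(u-m["cx"])/m["fx"],(v-m["cy"])/m["fy"],1])
    return C+d*(z-C[2])/d[2]
def blobs(mask,amin=8):
    n,l,st,c=cv2.connectedComponentsWithStats(mask.astype(np.uint8),connectivity=8)
    return [(st[i].tolist(),c[i],l==i) for i in range(1,n) if st[i][4]>=amin]
def hsv(im): return cv2.cvtColor(im,cv2.COLOR_BGR2HSV)
E
python3 - <<'E'
from h import *
from bench import camera_model
m=camera_model("top"); im=cv2.imread("pics/top0.png"); H=hsv(im)
h,s,v=[H[...,i].astype(int) for i in range(3)]
def show(name,mask,z,amin=8):
    for st,c,l in blobs(mask,amin):
        p=np.argwhere(l)[:,::-1].astype(np.float32); w=np.array([ray(m,*q,z) for q in p])
        r=cv2.minAreaRect((w[:,:2]*1000).astype(np.float32))
        print(name,st,c.round(1),ray(m,*c,z).round(4),"rect",np.round(r[0],1),np.round(r[1],1),round(r[2],1))
show("red",((h<6)|(h>174))&(s>150)&(v>80),.058,30)
show("green",(h>50)&(h<80)&(s>100)&(v>40),.074)
show("yellow",(h>20)&(h<35)&(s>150)&(v>80),.09,20)
show("blue",(h>100)&(h<125)&(s>140)&(v>60),.074)
print(ray(m,328,248,.074))
im2=cv2.resize(im[190:310,170:400],None,fx=3.4,fy=3.4,interpolation=cv2.INTER_CUBIC); cv2.imwrite("pics/c1.png",im2)
E
```

```text
red [246, 143, 17, 18, 229] [254.1 151.6] [0.7712 0.0723 0.058 ] rect [771.7  72.5] [53.4 52.5] 44.2
red [406, 185, 38, 36, 493] [420.2 205.2] [ 0.5958 -0.4468  0.058 ] rect [ 603.4 -463. ] [103.4 116.1] 42.4
red [193, 244, 11, 11, 98] [197.7 248.9] [0.4624 0.2443 0.058 ] rect [462.  243.5] [31.3 30.8] 89.8
green [342, 218, 12, 5, 23] [347.4 219.7] [ 0.549  -0.2167  0.074 ] rect [ 549.5 -216.4] [ 5.8 36.1] 18.2
green [341, 246, 21, 5, 67] [351.4 248. ] [ 0.4624 -0.2264  0.074 ] rect [ 463.1 -225.3] [60.6 10.9] 86.6
green [349, 281, 24, 17, 151] [360.7 288.8] [ 0.3404 -0.2507  0.074 ] rect [ 340.2 -250.5] [18.2 76.9] 31.1
yellow [418, 189, 23, 22, 344] [428.8 199.9] [ 0.6068 -0.4631  0.09  ] rect [ 608.  -463.7] [67.4 64.9] 89.7
yellow [228, 196, 29, 12, 151] [242.5 201.8] [0.6035 0.1045 0.09  ] rect [603.9 106. ] [30.  83.9] 5.5
blue [359, 70, 36, 41, 1380] [376.5  89.6] [ 0.9703 -0.3213  0.074 ] rect [ 969.4 -321.3] [111.9 136. ] 89.6
blue [460, 138, 53, 41, 1622] [484.7 158.6] [ 0.7397 -0.65    0.074 ] rect [ 742.1 -653.7] [155.2 129. ] 89.7
blue [278, 163, 35, 3, 47] [294.6 164.1] [ 0.7252 -0.0561  0.074 ] rect [725.2 -57.5] [  4.5 106.6] 1.6
blue [510, 207, 12, 9, 89] [515.2 211.1] [ 0.5735 -0.7307  0.074 ] rect [ 573.8 -731.3] [34.  24.8] 89.8
blue [365, 247, 21, 5, 74] [375.3 248.8] [ 0.4598 -0.2987  0.074 ] rect [ 460.3 -297.7] [60.6 11.8] 86.6
[ 0.46263766 -0.15537225  0.074     ]
```

View pics/c1.png

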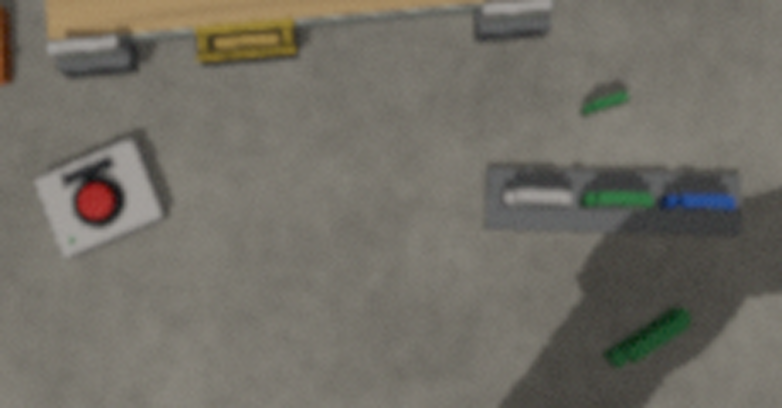

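```bash
cat >> h.py <<'E'
def go(p,yawdir=None):
    """print tool-axis shift to world TCP p, and turn to bring tool z (mod 180) along world dir"""
    from bench import get_state
    s=get_state(); R=Ro.from_rotvec(s["tcp_rot"]).as_matrix()
    print("t",round(s["t"],2),"tcp",s["ee_pos"].round(4),"F",s["force"].round(2),"w",round(s["grip_width"]*.088,4))
    print("axes x,y,z\n",R.T.round(3))
    print("shift",(R.T@(np.array(p)-s["ee_pos"])).round(4))
    if yawdir is not None:
        d=R.T@np.array([*yawdir,0.]); a=np.degrees(np.arctan2(d[0],d[2])); a=(a+90)%180-90
        print("turn deg",a.round(2),"units",(a/6).round(3))
E
python3 -c "
from h import *
go([.4624,.2443,.22],[1,0])"
```

```text
t 0.15 tcp [ 0.2733 -0.5617  0.222 ] F [0.31 0.94 1.13] w 0.0881
axes x,y,z
 [[-0.899 -0.438  0.   ]
 [-0.001  0.001 -1.   ]
 [ 0.438 -0.899 -0.001]]
shift [-0.5227  0.0027 -0.642 ]
turn deg -64.05 units -10.675
```

```bash
python3 -m handwheel '[[[-0.523,0.0,-0.642],-10.67,0],[[-0.523,0.0,-0.642],-10.67,0],[[-0.523,0.0,-0.642],-10.67,0],[[-0.523,0.0,-0.642],-10.67,0],[[-0.523,0.0,-0.642],-10.67,0],[[-0.523,0.0,-0.642],-10.67,0],[[-0.523,0.0,-0.642],-10.67,0],[[-0.523,0.0,-0.642],-10.67,0]]'
python3 -c "
from h import *
go([.4624,.2443,.14],[1,0])"
```

```text
t: 0.95
ee_pos: [0.3648, -0.1707, 0.2227]
tcp_rot: [-1.212, 1.205, -1.206]
force: [0.8, -0.2, 0.9]
grip_width: 0.311
t 0.95 tcp [ 0.3648 -0.1707  0.2227] F [ 0.78 -0.17  0.93] w 0.0274
axes x,y,z
 [[ 0.005 -1.     0.001]
 [ 0.    -0.001 -1.   ]
 [ 1.     0.005  0.   ]]
shift [-0.4146  0.0825  0.0995]
turn deg 0.27 units 0.045
```

```bash
python3 -m handwheel '[[[-0.4,0.02,0.095],0,0],[[-0.4,0.05,0.095],0,0],[[-0.4,0.05,0.095],0,0],[[-0.4,0.05,0.095],0,0],[[-0.4,0.05,0.095],0,0],[[-0.4,0.05,0.095],0,0],[[-0.4,0.05,0.095],0,0],[[-0.4,0.05,0.095],0,0]]'
python3 -m handwheel '[[[0,0,0],0,0],[[0,0,0],0,0]]'
python3 - <<'E'
from h import *
from bench import *
go([.4624,.2443,.1],[1,0])
m=camera_model("wrist"); im=get_image("wrist"); cv2.imwrite("pics/w1.png",im)
H=hsv(im);h,s,v=[H[...,i].astype(int) for i in range(3)]
for st,c,l in blobs(((h<6)|(h>174))&(s>150)&(v>80),60): print(st,c,ray(m,*c,.058))
im=get_image("top"); cv2.imwrite("pics/t1.png",im); im=get_image("side"); cv2.imwrite("pics/s1.png",im)
E
```

```text
t: 1.75
ee_pos: [0.4571, 0.2152, 0.1741]
tcp_rot: [-1.209, 1.21, -1.21]
force: [0.6, -0.6, 0.1]
grip_width: 0.007
t: 1.95
ee_pos: [0.4561, 0.2145, 0.1738]
tcp_rot: [-1.212, 1.209, -1.207]
force: [0.1, 0.0, -0.6]
grip_width: 0.007
t 1.95 tcp [0.4561 0.2145 0.1738] F [ 0.1   0.03 -0.59] w 0.0006
axes x,y,z
 [[ 0.002 -1.     0.   ]
 [-0.002 -0.    -1.   ]
 [ 1.     0.002 -0.002]]
shift [-0.0298  0.0738  0.0065]
turn deg 0.14 units 0.024
[273, 148, 37, 37, 1063] [290.68015052 166.17403575] [0.46187099 0.24562487 0.058     ]
```

View pics/w1.png

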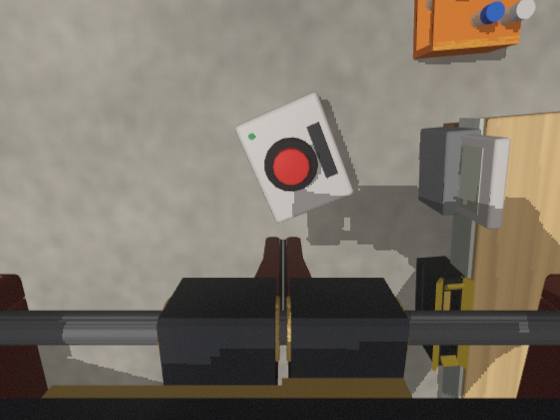

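View pics/s1.png

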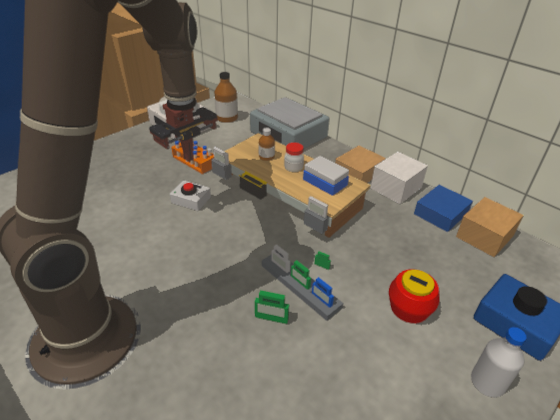

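```bash
python3 -m handwheel '[[[-0.0305,0.03,0.006],0,0],[[-0.0305,0.07,0.006],0,0],[[-0.0305,0.1,0.006],0,0],[[-0.0305,0.11,0.006],0,0],[[-0.0305,0.11,0.006],0,0]]'
python3 -m handwheel '[[[0,0.006,0],0,0],[[0,0.01,0],0,0],[[0,0.012,0],0,0]]'
```

```text
t: 2.6
ee_pos: [0.4627, 0.2423, 0.064]
tcp_rot: [-1.21, 1.211, -1.211]
force: [-0.1, -0.0, -0.3]
grip_width: 0.0
t: 2.9
ee_pos: [0.4644, 0.244, 0.0556]
tcp_rot: [-1.206, 1.207, -1.213]
force: [-9.2, -8.9, 43.7]
grip_width: 0.006
```

```bash
python3 - <<'E'
from h import *
from bench import *
go([.4624,.2443,.1],[1,0])
im=get_image("wrist"); cv2.imwrite("pics/w2.png",im)
im=get_image("side")[140:250,120:290]; cv2.imwrite("pics/s2.png",cv2.resize(im,None,fx=4,fy=4))
E
```

```text
t 2.9 tcp [0.4644 0.244  0.0556] F [-9.24 -8.91 43.74] w 0.0005
axes x,y,z
 [[-0.002 -1.     0.001]
 [ 0.004 -0.001 -1.   ]
 [ 1.    -0.002  0.004]]
shift [-0.0003 -0.0444 -0.0018]
turn deg -0.09 units -0.016
```

View pics/w2.png

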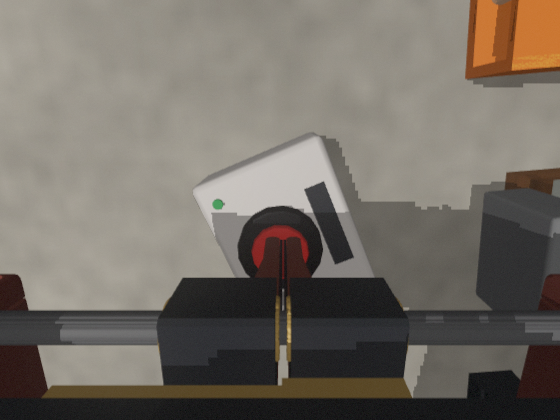

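View pics/s2.png

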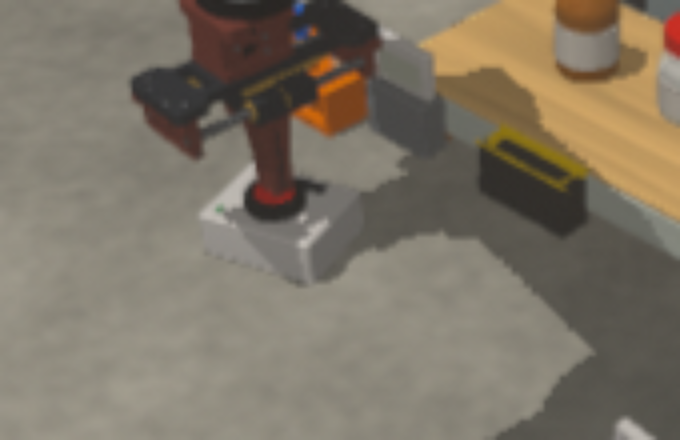

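```bash
python3 -m handwheel '[[[0,-0.004,0],0,0],[[0,-0.006,0],0,0]]'
python3 -m handwheel '[[[0,-0.002,0],0,0],[[0,-0.004,0],0,0]]'
python3 -m handwheel '[[[0,-0.03,0],0,0],[[0,-0.08,0],0,0.04],[[0,-0.12,0],0,0.05],[[0,-0.12,0],0,0.05]]'
python3 - <<'E'
from h import *
from bench import *
go([.46,.1,.22],[1,0])
im=get_image("side")[140:250,120:290]; cv2.imwrite("pics/s3.png",cv2.resize(im,None,fx=4,fy=4))
m=camera_model("wrist"); im=get_image("wrist"); cv2.imwrite("pics/w3.png",im)
E
```

```text
t: 3.2
ee_pos: [0.4642, 0.2439, 0.0602]
tcp_rot: [-1.206, 1.208, -1.211]
force: [0.9, -1.8, 2.1]
grip_width: 0.006
t: 3.4
ee_pos: [0.4634, 0.2442, 0.063]
tcp_rot: [-1.208, 1.209, -1.21]
force: [1.5, -0.2, 0.3]
grip_width: 0.006
t: 3.8
ee_pos: [0.4649, 0.2463, 0.1874]
tcp_rot: [-1.201, 1.206, -1.21]
force: [1.3, 1.1, -0.2]
grip_width: 0.237
t 3.8 tcp [0.4649 0.2463 0.1874] F [ 1.28  1.1  -0.22] w 0.0209
axes x,y,z
 [[-0.    -1.    -0.004]
 [ 0.007  0.004 -1.   ]
 [ 1.    -0.     0.007]]
shift [ 0.1462 -0.0332 -0.0046]
turn deg -0.01 units -0.002
```

View pics/s3.png

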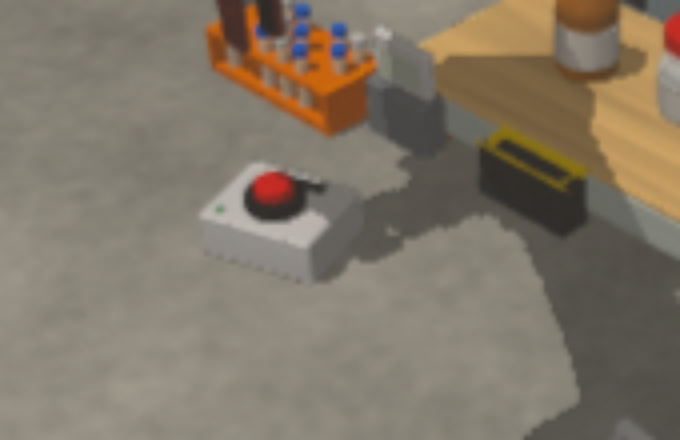

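View pics/w3.png

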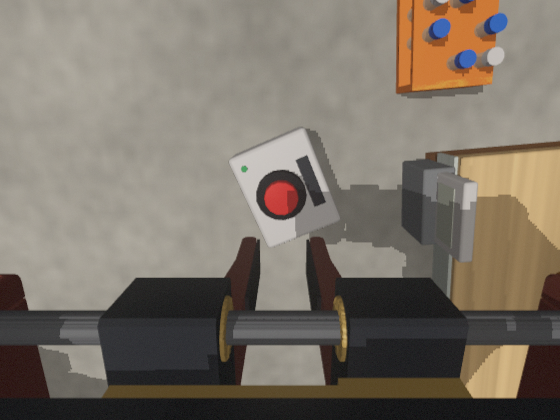

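The side view shows the button clearly raised again. It was sunk to the collar under the press. Now I'll look closely at the dock.

```bash
python3 -m handwheel '[[[0.05,-0.03,0.03],0,0.05],[[0.1,-0.03,0.07],0,0.05],[[0.15,-0.03,0.1],0,0.05],[[0.2,-0.03,0.12],0,0.05],[[0.22,-0.03,0.12],0,0.05],[[0.22,-0.03,0.12],0,0.05],[[0.22,-0.03,0.12],0,0.05],[[0.22,-0.03,0.12],0,0.05]]'
python3 - <<'E'
from h import *
from bench import *
go([.46,.1,.22],[1,0])
m=camera_model("wrist"); im=get_image("wrist"); cv2.imwrite("pics/w4.png",im)
H=hsv(im);h,s,v=[H[...,i].astype(int) for i in range(3)]
for st,c,l in blobs((h>20)&(h<35)&(s>170)&(v>80),100):
    p=np.argwhere(l)[:,::-1]; w=np.array([ray(m,*q,.09) for q in p])
    print(st,c,ray(m,*c,.09),cv2.minAreaRect((w[:,:2]*1000).astype(np.float32)))
E
```

```text
t: 4.7
ee_pos: [0.5817, 0.0256, 0.2113]
tcp_rot: [-1.21, 1.211, -1.207]
force: [-0.2, 0.9, -0.3]
grip_width: 0.569
t 4.7 tcp [0.5817 0.0256 0.2113] F [-0.2   0.91 -0.31] w 0.0501
axes x,y,z
 [[ 0.001 -1.    -0.001]
 [-0.002  0.001 -1.   ]
 [ 1.     0.001 -0.002]]
shift [-0.0745 -0.0083 -0.1217]
turn deg 0.06 units 0.01
[320, 44, 11, 71, 407] [325.36855037  75.47420147] [0.61524865 0.12995135 0.09      ] ((615.2566528320312, 126.48942565917969), (6.528758525848389, 53.20633316040039), 4.7752838134765625)
[290, 47, 15, 106, 642] [297.15264798  93.0623053 ] [0.59252706 0.11644265 0.09      ] ((592.9814453125, 109.62248229980469), (6.352858543395996, 83.44232940673828), 5.145021438598633)
[301, 49, 17, 11, 162] [309.46296296  54.08024691] [0.60198925 0.14589762 0.09      ] ((601.6300659179688, 145.8844757080078), (12.739182472229004, 7.35410213470459), 1.6522376537322998)
```

View pics/w4.png

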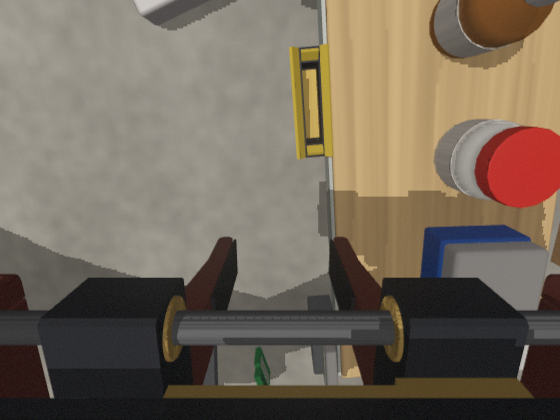

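```bash
python3 - <<'E'
from h import *
from bench import *
m=camera_model("wrist"); im=cv2.imread("pics/w4.png")
c=im[30:170,270:350]; cv2.imwrite("pics/w4c.png",cv2.resize(c,None,fx=5,fy=4.2*5/5,interpolation=cv2.INTER_NEAREST))
H=hsv(im);h,s,v=[H[...,i].astype(int) for i in range(3)]
M=np.zeros(h.shape,bool); M[30:170,280:345]=((h>22)&(h<35)&(s>170)&(v>60))[30:170,280:345]
p=np.argwhere(M)[:,::-1]; w=np.array([ray(m,*q,.09) for q in p])[:,:2]*1000
print(cv2.minAreaRect(w.astype(np.float32)))
t=camera_model("top"); im=cv2.imread("pics/t1.png"); 
im=cv2.imread("pics/top0.png");H=hsv(im);h,s,v=[H[...,i].astype(int) for i in range(3)]
M=np.zeros(h.shape,bool); M[190:212,222:262]=((h>22)&(h<35)&(s>150)&(v>60))[190:212,222:262]
p=np.argwhere(M)[:,::-1]; w=np.array([ray(t,*q,.09) for q in p])[:,:2]*1000
print(cv2.minAreaRect(w.astype(np.float32)), w.min(0),w.max(0))
E
```

```text
((604.9522094726562, 108.9923324584961), (30.33525276184082, 88.13935089111328), 4.850327014923096)
((603.9420166015625, 105.95933532714844), (29.96979522705078, 83.86552429199219), 5.53452730178833) [587.4715257   63.10330384] [621.35572861 148.90274645]
```

View pics/w4c.png

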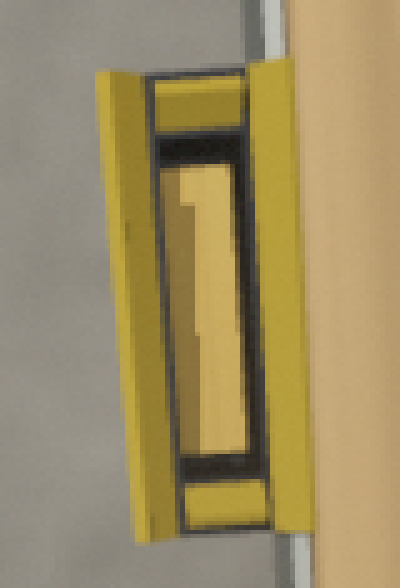

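The wrist view shows the dock with its rim corners at about (291,47), (301,157), (326,44) and (333,156). That puts its centre near (0.605, 0.108) with a yaw of about +5°. Next is the cradle.

```bash
python3 -m handwheel '[[[0.345,0.0,-0.12],0,0.05],[[0.345,0.0,-0.12],0,0.05],[[0.345,0.0,-0.12],0,0.05],[[0.345,0.0,-0.12],0,0.05],[[0.345,0.0,-0.12],0,0.05],[[0.345,0.0,-0.12],0,0.05],[[0.345,0.0,-0.12],0,0.05],[[0.345,0.0,-0.12],0,0.05]]'
python3 -m handwheel '[[[0,0,0],0,0.05],[[0,0,0],0,0.05]]'
python3 - <<'E'
from h import *
from bench import *
m=camera_model("wrist"); im=get_image("wrist"); cv2.imwrite("pics/w5.png",im)
H=hsv(im);h,s,v=[H[...,i].astype(int) for i in range(3)]
for st,c,l in blobs((h>50)&(h<80)&(s>90)&(v>30),60):
    p=np.argwhere(l)[:,::-1]; w=np.array([ray(m,*q,.074) for q in p])
    print(st,c,ray(m,*c,.074),cv2.minAreaRect((w[:,:2]*1000).astype(np.float32)))
go([.463,-.226,.15],[1,0])
E
```

```text
t: 5.55
ee_pos: [0.4604, -0.3248, 0.2121]
tcp_rot: [-1.209, 1.213, -1.213]
force: [-0.3, 0.3, -0.1]
grip_width: 0.571
t: 5.75
ee_pos: [0.4637, -0.3183, 0.2125]
tcp_rot: [-1.209, 1.208, -1.207]
force: [0.8, 1.1, -1.0]
grip_width: 0.565
[276, 65, 13, 67, 746] [281.58176944  97.36058981] [ 0.4618769  -0.23004515  0.074     ] ((461.7921447753906, -231.2720184326172), (55.282066345214844, 10.016754150390625), 87.98416900634766)
[360, 72, 25, 44, 724] [372.16022099  93.40883978] [ 0.54097129 -0.22665374  0.074     ] ((541.3062133789062, -227.06021118164062), (15.653732299804688, 36.56870651245117), 17.080415725708008)
[111, 84, 84, 79, 3338] [152.14080288 122.38496105] [ 0.34618401 -0.25146378  0.074     ] ((346.8861083984375, -253.37551879882812), (37.87965393066406, 77.03398132324219), 32.59249496459961)
t 5.8 tcp [ 0.464  -0.3179  0.2126] F [-0.23 -0.31  0.35] w 0.0502
axes x,y,z
 [[ 0.003 -1.    -0.001]
 [ 0.001  0.001 -1.   ]
 [ 1.     0.003  0.001]]
shift [-0.0918  0.0627 -0.0007]
turn deg 0.2 units 0.033
```

View pics/w5.png

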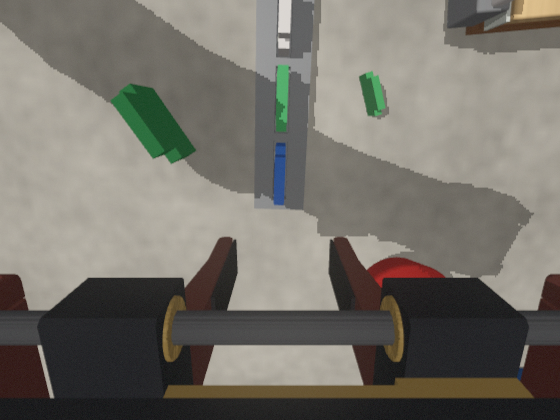

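```bash
python3 -m handwheel '[[[-0.04,0,-0.002],0.28,0.05],[[-0.0915,0.0,-0.002],0.28,0.05],[[-0.0915,0.04,-0.002],0.28,0.05],[[-0.0915,0.08,-0.002],0.28,0.05],[[-0.0915,0.11,-0.002],0.28,0.05],[[-0.0915,0.11,-0.002],0.28,0.05],[[-0.0915,0.11,-0.002],0.28,0.05]]'
python3 - <<'E'
from h import *
from bench import *
go([.462,-.227,.044],[1,-.026])
m=camera_model("wrist"); im=get_image("wrist"); cv2.imwrite("pics/w6.png",im)
im=get_image("side")[200:340,200:400]; cv2.imwrite("pics/s6.png",cv2.resize(im,None,fx=4,fy=4))
E
```

```text
t: 6.5
ee_pos: [0.4615, -0.2275, 0.1031]
tcp_rot: [-1.196, 1.229, -1.228]
force: [0.8, 0.5, 0.0]
grip_width: 0.568
t 6.5 tcp [ 0.4615 -0.2275  0.1031] F [0.76 0.48 0.04] w 0.05
axes x,y,z
 [[-0.027 -1.    -0.001]
 [-0.     0.001 -1.   ]
 [ 1.    -0.027 -0.   ]]
shift [-0.0005  0.0591  0.0005]
turn deg -0.04 units -0.007
```

View pics/w6.png

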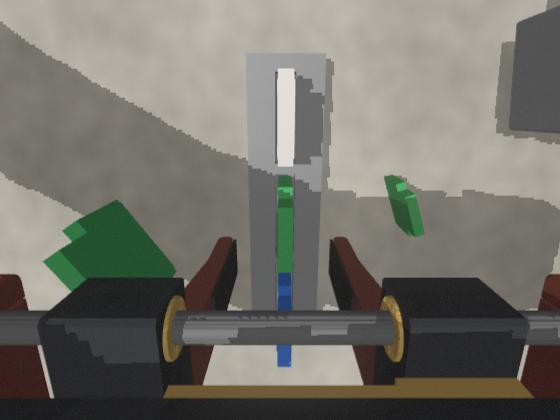

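View pics/s6.png

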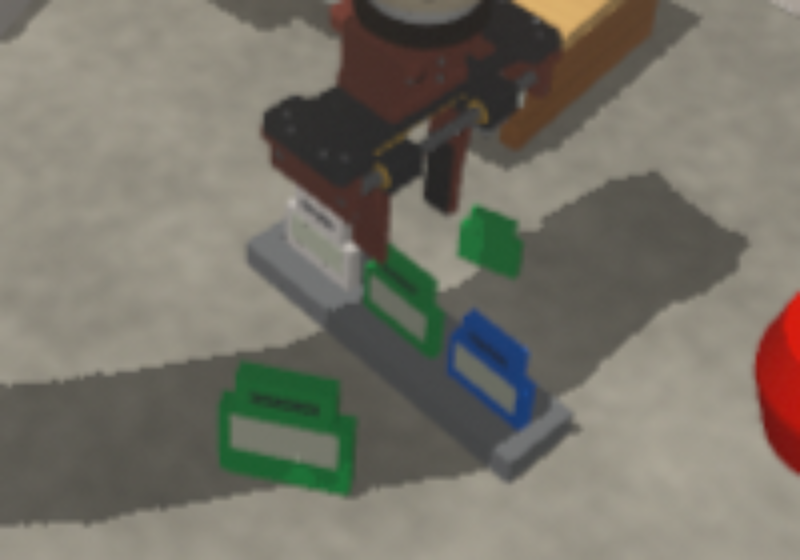

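```bash
python3 - <<'E'
from h import *
from bench import *
m=camera_model("wrist")
for z,vs in((.074,[(285,200),(285,272)]),(.052,[(285,177)])):
    for q in vs: print(z,q,ray(m,*q,z).round(4))
E
```

```text
0.074 (285, 200) [ 0.4636 -0.205   0.074 ]
0.074 (285, 272) [ 0.4622 -0.2534  0.074 ]
0.052 (285, 177) [ 0.464 -0.195  0.052]
```

```bash
python3 -m handwheel '[[[-0.001,0.02,0.001],0,0.05],[[-0.001,0.04,0.001],0,0.05],[[-0.001,0.055,0.001],0,0.05],[[-0.001,0.0585,0.001],0,0.05],[[-0.001,0.0585,0.001],0,0.05]]'
python3 -m handwheel '[[[0,0,0],0,0.03],[[0,0,0],0,0.015],[[0,0,0],0,0],[[0,0,0],0,0],[[0,0,0],0,0],[[0,0,0],0,0]]'
```

```text
t: 7.1
ee_pos: [0.4623, -0.2286, 0.045]
tcp_rot: [-1.194, 1.23, -1.232]
force: [0.2, -0.6, -0.1]
grip_width: 0.569
t: 7.7
ee_pos: [0.4617, -0.2286, 0.0441]
tcp_rot: [-1.195, 1.231, -1.231]
force: [-1.4, -0.2, 1.6]
grip_width: 0.116
```

```bash
python3 -m handwheel '[[[0,-0.015,0],0,0],[[0,-0.03,0],0,0],[[0,-0.06,0],0,0],[[0,-0.1,0],0,0],[[0,-0.14,0],0,0],[[0,-0.17,0],0,0],[[0,-0.17,0],0,0],[[0,-0.17,0],0,0]]'
python3 - <<'E'
from h import *
from bench import *
go([.605,.108,.21],[np.cos(.086),np.sin(.086)])
im=get_image("side"); cv2.imwrite("pics/s7.png",im)
im=get_image("wrist"); cv2.imwrite("pics/w7.png",im)
E
```

```text
t: 8.5
ee_pos: [0.4615, -0.2287, 0.214]
tcp_rot: [-1.195, 1.231, -1.232]
force: [0.1, -0.3, -1.0]
grip_width: 0.11
t 8.5 tcp [ 0.4615 -0.2287  0.214 ] F [ 0.13 -0.29 -0.99] w 0.0097
axes x,y,z
 [[-0.03  -1.     0.001]
 [ 0.    -0.001 -1.   ]
 [ 1.    -0.03   0.   ]]
shift [-0.3409  0.0038  0.1332]
turn deg -6.66 units -1.11
```

View pics/s7.png

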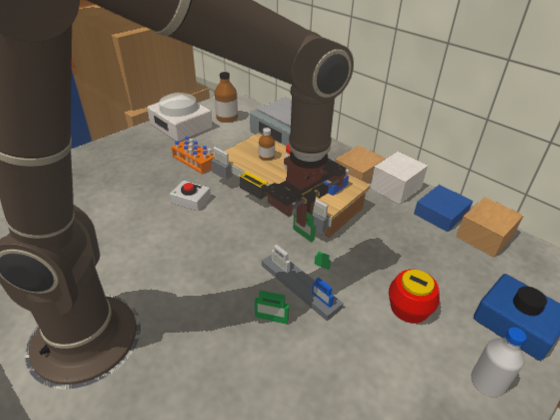

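View pics/w7.png

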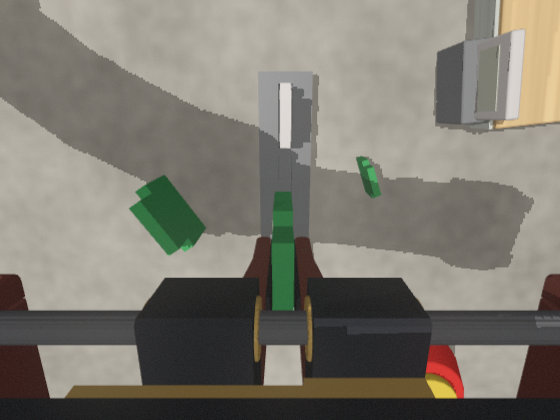

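```bash
python3 - <<'E'
from h import *
from bench import *
m=camera_model("wrist")
for z,q in((.244,(283,212)),(.244,(283,310)),(.222,(283,193))): print(z,q,ray(m,*q,z).round(4), get_state()["ee_pos"].round(4))
E
python3 -m handwheel '[[[-0.338,0.0,0.132],-1.11,0],[[-0.338,0.0,0.132],-1.11,0],[[-0.338,0.0,0.132],-1.11,0],[[-0.338,0.0,0.132],-1.11,0],[[-0.338,0.0,0.132],-1.11,0],[[-0.338,0.0,0.132],-1.11,0],[[-0.338,0.0,0.132],-1.11,0],[[-0.338,0.0,0.132],-1.11,0]]'
python3 -m handwheel '[[[0,0,0],0,0],[[0,0,0],0,0]]'
python3 - <<'E'
from h import *
from bench import *
go([.605,.107,.16],[np.cos(.087),np.sin(.087)])
im=get_image("wrist"); cv2.imwrite("pics/w8.png",im)
im=get_image("side")[120:260,180:380]; cv2.imwrite("pics/s8.png",cv2.resize(im,None,fx=4,fy=4))
im=get_image("top"); cv2.imwrite("pics/t8.png",im)
E
```

```text
0.244 (283, 212) [ 0.4613 -0.1931  0.244 ] [ 0.4607 -0.2283  0.2126]
0.244 (283, 310) [ 0.4598 -0.2398  0.244 ] [ 0.4607 -0.2283  0.2126]
0.222 (283, 193) [ 0.4613 -0.1903  0.222 ] [ 0.4607 -0.2283  0.2126]
t: 9.4
ee_pos: [0.6033, 0.1123, 0.2121]
tcp_rot: [-1.251, 1.144, -1.136]
force: [-0.2, 0.8, -0.8]
grip_width: 0.108
t: 9.6
ee_pos: [0.6029, 0.1042, 0.2124]
tcp_rot: [-1.251, 1.147, -1.145]
force: [0.3, -0.0, -1.5]
grip_width: 0.113
t 9.6 tcp [0.6029 0.1042 0.2124] F [ 0.29 -0.   -1.49] w 0.01
axes x,y,z
 [[ 0.086 -0.996  0.001]
 [-0.003 -0.001 -1.   ]
 [ 0.996  0.086 -0.003]]
shift [-0.0027  0.0524  0.0024]
turn deg -0.05 units -0.008
```

View pics/w8.png

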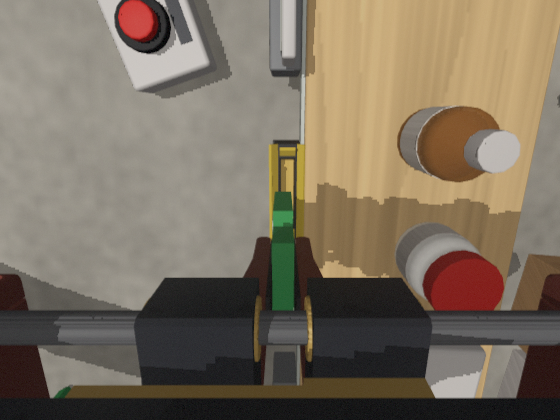

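View pics/s8.png

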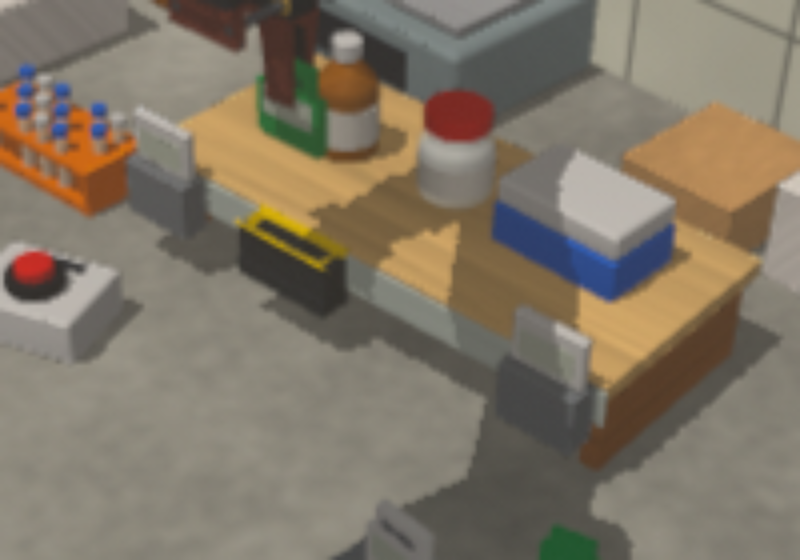

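```bash
python3 - <<'E'
from h import *
from bench import *
im=cv2.imread("pics/w8.png")[130:320,230:340]; cv2.imwrite("pics/w8c.png",cv2.resize(im,None,fx=4,fy=3.1,interpolation=cv2.INTER_NEAREST))
m=camera_model("wrist"); R=np.array(m["R"]);t=np.array(m["t"])
s=get_state(); p=s["ee_pos"]; T=Ro.from_rotvec(s["tcp_rot"]).as_matrix()
def pr(X): c=R@X+t; return (m["fx"]*c[0]/c[2]+m["cx"]).round(1),(m["fy"]*c[1]/c[2]+m["cy"]).round(1)
# predicted label points for tcp-centred label: (along tool x, height over tcp)
for n,a,hz in(("tab top far",-.022,.030),("tab foot far",-.022,.008),("shoulder far",-.030,.008),("foot far",-.028,-.038),("tab top near",.022,.03)):
    print(n,pr(p+T@np.array([a,-hz,0])))
E
```

```text
tab top far (np.float64(284.2), np.float64(240.5))
tab foot far (np.float64(284.0), np.float64(223.8))
shoulder far (np.float64(284.0), np.float64(208.4))
foot far (np.float64(283.8), np.float64(190.7))
tab top near (np.float64(284.2), np.float64(327.9))
```

View pics/w8c.png

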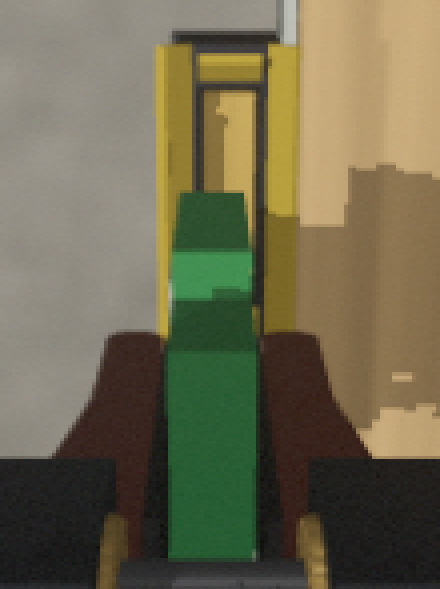

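```bash
python3 - <<'E'
from h import *
from bench import *
m=camera_model("wrist")
for q in((269.2,143.9),(304.7,143.9),(287,143.9),(271,235),(304.2,235)):print(ray(m,*q,.09).round(4))
a=ray(m,287,143.9,.09); c=a-np.array([-np.sin(.087),np.cos(.087),0])*.044;print(c)
go(c+[0,0,.07],[np.cos(.087),np.sin(.087)])
E
```

```text
[0.5869 0.1509 0.09  ]
[0.6175 0.1534 0.09  ]
[0.6022 0.1522 0.09  ]
[0.5946 0.0672 0.09  ]
[0.6255 0.0697 0.09  ]
[0.60604501 0.10832783 0.09      ]
t 9.75 tcp [0.6034 0.103  0.2136] F [ 0.52 -0.46 -0.7 ] w 0.0097
axes x,y,z
 [[ 0.083 -0.997  0.001]
 [-0.001 -0.001 -1.   ]
 [ 0.997  0.083 -0.001]]
shift [-0.0052  0.0536  0.0031]
turn deg -0.2 units -0.033
```

```bash
python3 -m handwheel '[[[-0.0055,0.02,0.0028],-0.05,0],[[-0.0055,0.045,0.0028],-0.05,0],[[-0.0055,0.065,0.0028],-0.05,0],[[-0.0055,0.073,0.0028],-0.05,0],[[-0.0055,0.073,0.0028],-0.05,0],[[-0.0055,0.073,0.0028],-0.05,0]]'
python3 - <<'E'
from h import *
from bench import *
go([.606,.1083,.103],[np.cos(.091),np.sin(.091)])
im=get_image("wrist"); cv2.imwrite("pics/w9.png",im)
im=im[60:320,230:340]; cv2.imwrite("pics/w9c.png",cv2.resize(im,None,fx=4,fy=2.2,interpolation=cv2.INTER_NEAREST))
im=get_image("side")[120:220,190:310]; cv2.imwrite("pics/s9.png",cv2.resize(im,None,fx=5,fy=5))
E
```

```text
t: 10.35
ee_pos: [0.6065, 0.1106, 0.142]
tcp_rot: [-1.25, 1.141, -1.143]
force: [-0.5, -0.3, 0.2]
grip_width: 0.11
t 10.35 tcp [0.6065 0.1106 0.142 ] F [-0.47 -0.34  0.19] w 0.0097
axes x,y,z
 [[ 0.09  -0.996  0.   ]
 [ 0.001  0.    -1.   ]
 [ 0.996  0.09   0.001]]
shift [ 0.0022  0.039  -0.0008]
turn deg -0.02 units -0.004
```

View pics/w9c.png

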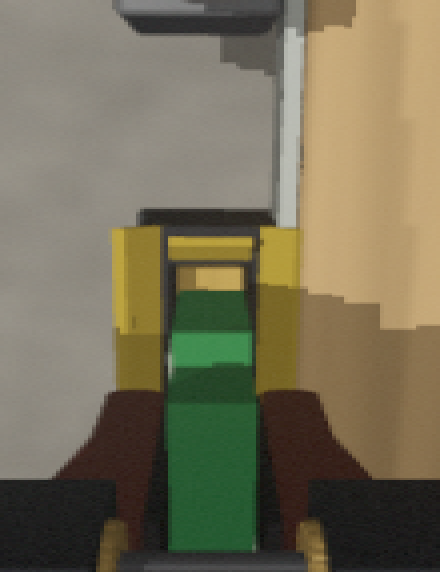

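View pics/s9.png

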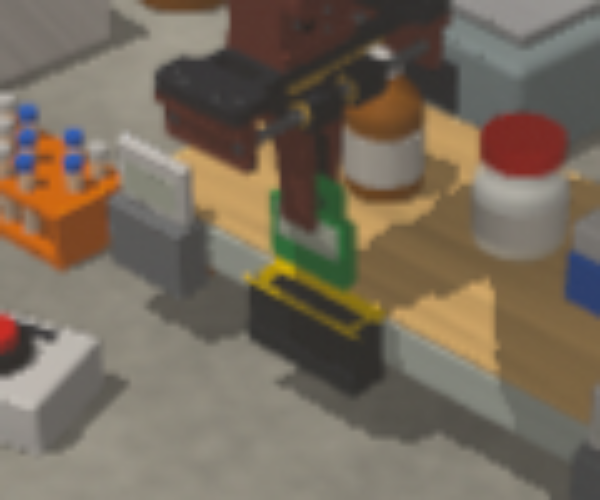

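```bash
python3 - <<'E'
from h import *
from bench import *
m=camera_model("wrist")
a=ray(m,281.6,163.6,.09);ex=np.array([np.cos(.091),np.sin(.091),0]);ey=np.array([-np.sin(.091),np.cos(.091),0])
c=a-ey*.044
p=get_state()["ee_pos"]
f=ray(m,282.6,192.7,p[2]-.038)
print("dock",c,"label by foot",f-ey*.028,"tcp",p)
d=f-ey*.028-c;print("label-dock x,y",d@ex,d@ey)
E
```

```text
dock [0.60549099 0.10988602 0.09      ] label by foot [0.60613753 0.10972203 0.10432318] tcp [0.60672456 0.11103191 0.14232318]
label-dock x,y 0.0006289676357986956 -0.00022206380547321524
```

```bash
python3 -m handwheel '[[[0,0.008,-0.0005],0,0],[[0,0.016,-0.0005],0,0],[[0,0.023,-0.0005],0,0],[[0,0.028,-0.0005],0,0],[[0,0.028,-0.0005],0,0]]'
python3 -m handwheel '[[[0,0.003,0],0,0],[[0,0.006,0],0,0],[[0,0.006,0],0,0]]'
```

```text
t: 10.95
ee_pos: [0.6049, 0.1109, 0.1118]
tcp_rot: [-1.253, 1.143, -1.141]
force: [0.4, -0.2, -0.8]
grip_width: 0.11
t: 11.25
ee_pos: [0.6058, 0.1112, 0.1072]
tcp_rot: [-1.251, 1.141, -1.142]
force: [-0.7, -0.5, 2.2]
grip_width: 0.11
```

```bash
python3 -m handwheel '[[[0,0.002,0],0,0],[[0,0.004,0],0,0],[[0,0.004,0],0,0]]'
python3 -m handwheel '[[[0,0.0015,0],0,0],[[0,0.0015,0],0,0]]'
```

```text
t: 11.55
ee_pos: [0.6058, 0.1112, 0.1035]
tcp_rot: [-1.25, 1.141, -1.142]
force: [-1.9, 0.1, 7.4]
grip_width: 0.111
t: 11.75
ee_pos: [0.6058, 0.1112, 0.1023]
tcp_rot: [-1.25, 1.141, -1.142]
force: [-1.1, 0.3, 7.9]
grip_width: 0.113
```

```bash
python3 -m handwheel '[[[0,0.0015,0],0,0],[[0,0.0015,0],0,0]]'
python3 -m handwheel '[[[0,0.001,0],0,0],[[0,0.001,0],0,0]]'
```

```text
t: 11.95
ee_pos: [0.6059, 0.1112, 0.1021]
tcp_rot: [-1.25, 1.14, -1.143]
force: [-5.6, -0.4, 17.9]
grip_width: 0.115
t: 12.15
ee_pos: [0.6059, 0.1114, 0.102]
tcp_rot: [-1.25, 1.14, -1.143]
force: [-6.9, -1.6, 24.2]
grip_width: 0.109
```

```bash
python3 -m handwheel '[[[0,0,0],0,0],[[0,0,0],0,0],[[0,0,0],0,0],[[0,0,0],0,0],[[0,0,0],0,0]]'
python3 - <<'E'
from h import *
from bench import *
im=get_image("side")[120:220,190:310]; cv2.imwrite("pics/s10.png",cv2.resize(im,None,fx=5,fy=5))
im=get_image("wrist")[60:340,200:370]; cv2.imwrite("pics/w10.png",cv2.resize(im,None,fx=4,fy=2.1,interpolation=cv2.INTER_NEAREST))
m=camera_model("wrist"); R=np.array(m["R"]);t=np.array(m["t"]);s=get_state();p=s["ee_pos"];T=Ro.from_rotvec(s["tcp_rot"]).as_matrix()
print(s["force"],p)
for n,a,hz in(("tab top far",-.022,.030),("tab foot far",-.022,.008),("shoulder far",-.030,.008)):
    c=R@(p+T@np.array([a,-hz,0]))+t; print(n,m["fx"]*c[0]/c[2]+m["cx"],m["fy"]*c[1]/c[2]+m["cy"])
E
```

```text
t: 12.65
ee_pos: [0.6059, 0.1113, 0.102]
tcp_rot: [-1.25, 1.14, -1.143]
force: [-8.4, -2.6, 24.5]
grip_width: 0.11
[-7.80914079 -2.20856947 24.40336563] [0.60591097 0.11134538 0.10197166]
tab top far 284.26201119997614 240.56820383061725
tab foot far 284.08395345697636 223.82944010563742
shoulder far 284.08943913361975 208.40484304356212
```

View pics/s10.png

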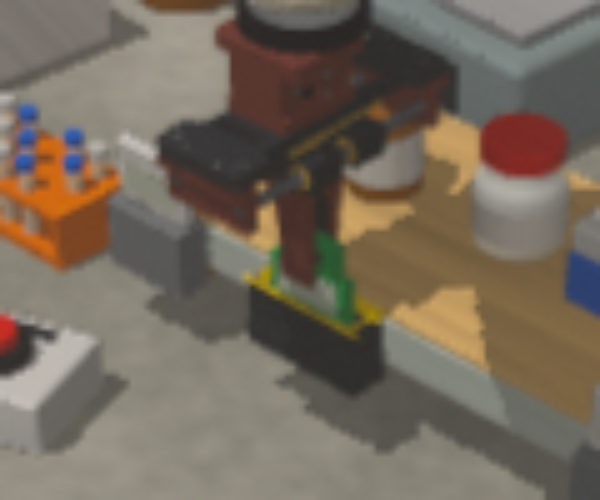

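View pics/w10.png

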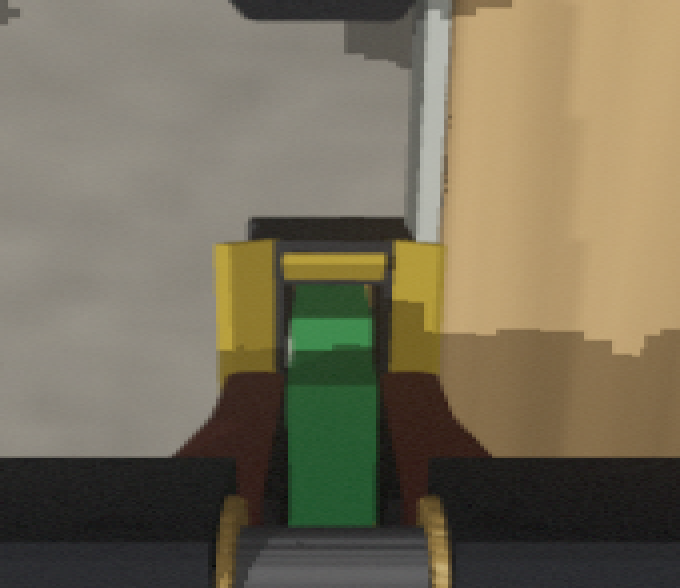

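```bash
python3 -c "
from bench import *
print(close_job())"
```

```text
the job is handed in; nothing more can be done
None
```

I pressed and released the red pairing button, then took the middle-sized green label from the cradle. I pushed it down into the yellow-mouthed dock and handed the job in at about t = 12.7 s with the gripper still holding it home. `close_job()` gives no verdict, so what follows rests on my own checks.

- **Button:** The press reached 43.7 N, far above the button's 5 N, and the picture showed it sunk to its collar. After release it stood clearly raised again. Contact came about 2–3 mm higher than the stated 58 mm, so I judged "fully down" by force and picture rather than by height.
- **Label in the dock:** The TCP height of 0.102 m puts the label's foot at about 0.064 m, which is the fully-home height. The upward force held steady at about 24 N, above the contact's 9 N, which means it is on the hard stop.
- **Fit and grip:** Just before insertion the label was within about 1 mm of the slot centre in x and y. The tab edges appear in the same place in the wrist view before and after pushing, so the label did not slip. It looks upright in the last pictures.
- **Sideways force:** About 8 N remained sideways at the end, with no visible tilt.
- **Other objects:** I saw nothing else disturbed in the pictures, but I did not measure the other labels, bottles, boxes, bin or rack again at the end.

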